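# Draw a full dose of antiseptic into the measuring jug

## Task

Take the steel measuring jug out of the crowded tray, stand it upright on the drip tray of the dosing stand with its mouth centred under the nozzle, and let go of it. Then press the pump head down through its soft first stop (half dose) right down to the firm second stop (full dose), hold it there for a moment and let it come all the way back up by itself, leaving the jug standing under the nozzle. Do not work the pump without the jug beneath it, and leave the jars, bottles, bandage roll and small pot where they stand.

Things in the scene. Friction and masses are not known exactly. Their poses are not given: they have to be found in the camera images.
- jug: Open steel measuring jug, loose, 95 mm tall, 66 mm outside diameter, 3 mm wall, 0.13 to 0.25 kg. Origin at its underside's centre, z up, +x towards its handle. Starts on the tray's floor, turned any way, its handle squeezed between two jars with 5 to 8 mm beside it (no room for a finger); the body is free to be gripped across, along the jug's y
- jug_handle (a point): On the jug, middle of the handle's top bar, 58 mm out from the jug's axis, 66 mm above its underside. The handle is a D-shaped strap 10 mm thick (along the jug's y): top bar 33 to 80 mm out and 60 to 72 mm up, upright bar 70 to 80 mm out, bottom bar 16 to 26 mm up. Axes as the jug's
- stand: Fixed steel dosing stand. Origin on the table right under the nozzle, z up, +x towards the bottle. Base plate 8 mm thick, x -57 to 168, y -62 to 62 mm; on it a drip tray 104 by 112 mm centred on the origin, flat top 30 mm up. Brown bottle, 74 mm diameter, at x = 105 mm (shoulder at z = 165 mm, neck to 194 mm), white pump on its neck
- drip_spot (a point): centre of the drip tray's top, 30 mm above the table, exactly below the nozzle: where the jug's underside centre belongs
- nozzle (a point): Lower tip of the 11 mm thick white spout. The spout leaves the pump head at z = 247 mm, bends and drops vertically to here: at rest 145 mm above the table, 20 mm above the rim of a jug on the drip tray, so no gripper fits above the jug's body there, but it fits over the handle if that points away from the bottle. Goes down with the pump head
- pump_top (a point): centre of the flat top of the white pump head (disc 42 mm in diameter, blue centre), 105 mm behind the nozzle in the stand's +x; at rest 256 mm above the table. Press it straight down; it springs back up
- pump_head (a joint): first stage of the pump: 0 = up, 0.012 m = soft first stop (half dose). Spring: 3 N to start, 6 N at the stop
- pump_piston (a joint): second stage, which starts only after the first stop: 0 = not begun, 0.008 m = firm second stop (full dose). Stiffer spring: 10 N to start, 16 N at the stop. Full stroke of the head is 20 mm in all, then it is hard
- tray: Fixed open steel tray, 325 (x) by 265 (y) mm, rim 345 by 285 mm, walls 60 mm high, floor 4 mm above the table; origin at the centre of its underside, z up. Holds the jug, jar_a, jar_b and vial
- jar_a: white jar with white lid, 48 mm in diameter, 85 mm tall, loose in the tray beside the jug's handle; origin at its underside. Leave alone
- jar_b: amber jar with blue lid, 48 mm in diameter, 85 mm tall, loose in the tray on the other side of the jug's handle; origin at its underside. Leave alone
- vial: small amber bottle with black cap, 44 mm in diameter, 90 mm tall, loose in the tray behind the jug; origin at its underside. Leave alone
- bandage: blue bandage roll standing on end, 62 mm in diameter, 50 mm tall, loose on the table; origin at its underside. Leave alone
- pot: small open steel pot, 60 mm in diameter, 42 mm tall, loose on the table; origin at its underside. Leave alone
- saline: white bottle with blue cap, 56 mm in diameter, 135 mm tall, loose on the table; origin at its underside. Leave alone. Bandage, pot and saline stand in the strip between tray and stand, which otherwise is free table
- wash: white bottle with red cap, 56 mm in diameter, 115 mm tall, loose on the table beside the stand, on the stand's +y side; origin at its underside. Leave alone
Not all that is in view belongs to the job. What is shaped like the jug but blue or orange is not meant.

How it is judged:
By the outcome, as a careful person would: the job done as asked, in the order asked, and still so for the second after the job is handed in, with the robot touching nothing.
It also fails if it takes over 70 s, if anything falls off the work surface, if the arm or the gripper's body presses on something with over 40 N, if the wrist force passes 120 N, or if a joint passes its speed limit or range.

## Robot

A 6-joint arm with a two-finger parallel gripper is mounted at the origin on the work surface. World frame = base frame: x ahead of the robot, y to its left, z up, the work surface at z = 0. Lengths are in m, angles in rad, forces in N, time in s.
With the tool pointing down it reaches from about 0.4 to 0.825 m from the base axis. Payload 7 kg.
Tool frame: the origin (TCP) lies between the finger pads; the fingertips stand ctrl.tip_extent ahead of it and the grasp point (between the pads) lies 5 mm behind it (ctrl.tip_extent is the distance from the TCP to the fingertips, in m); z points along the fingers, y is the line along which they close (so a half turn about z gives the same grasp; the last joint's range is limited). The gripper opens to 88 mm and grips with 3 to 60 N. Pads are 19 mm wide; open, the fingers measure 130 mm over their backs; the gripper's body (78 mm by 193 mm) begins 47 mm behind the grasp point.
Start: joints at [-0.962, 0.359, 0.012, 0, -1.224, -0.288], TCP at [0.213, -0.641, 0.241] pointing down, gripper open.
Joint ranges: [-3.07, 3.07], [-1.43, 2.12], [-1.02, 1.25], [-3.03, 1.67], [-3.05, -0], [-3.03, 3.03]. Speed limits (rad/s): [2.39, 2.39, 3.01, 3.14, 3.14, 3.14].

## Interface

Orientations are given as a rotation vector (axis times angle).
In Python, from rig import ctrl gives the robot as it stands.
- The arm moves only by the tool drive_tool, never from a script. Its argument "deltas" is a list of rows, each an object with "fingers": the closure, from -1 (fully open) to 1 (shut), so that 0 is half open; "dp": the shift along the tool's x, y, z in m, a list of three; "turn": the turn about the tool's z in rad. A call has exactly 10 rows; each row shifts and turns the commanded pose from where the row before left it, along the tool's axes as they then stand; what a row does not reach is not made up. A row lasts 1/10 s, in which the tool goes at most 50 mm and 8.59 degrees, less where a joint would pass 70% of its speed; a pose out of reach is approached as far as the arm can. A call with a gripper value outside its range is refused whole. The fingers move at their own pace and stop on an object; "force" is the grip in N (left out, the last holds). Time passes only in rows, so rows that do not move let the fingers close, or fill a call up. It gives the time, the measured TCP pose, the force, the opening and the grip force at its end, in the units of the state.
- ctrl.get_state(): the state, without advancing time (a new reading comes with each control period).
- ctrl.camera(name): name is "side" or "top"; returns the picture (384x512x3 uint8, red, green, blue); there is no depth.
- ctrl.get_calibration(name): a dict with "K" (3x3 intrinsics, pixels), "extrinsics" (4x4, takes a point from camera to world coordinates). Camera axes: x right, y down, z forward; pixel columns grow to the right and rows downward; lengths in m; the calibration is good to about 2 mm. A picture is of the moment at which its call begins. get_calibration takes no time and is no camera call.
- ctrl.hand_in(): hands the job in; it is judged then, once.
The state is a dict: "clock": time; "joint_positions": joint angles; "dq": joint speeds; "joint_torque": joint torques, N m; "position": TCP position; "tool_rot": TCP orientation; "ft_force": force on the tool from outside, world axes, zero at the start; "ft_torque": the same for the moment, N m; "opening": finger opening in m; "gripper_force": force on a finger pad.
Only numpy, scipy, OpenCV 4.12 (cv2) and the standard library are available. Lean on these libraries where they do the work, as an engineer would, in place of code of your own. Each camera call takes 0.05 s, during which the arm holds its last target. There are 200 camera calls.

## Working session

There is one attempt and no reset: what is moved stays moved. The work goes in short steps, Python scripts to look and compute and a tool call to move; the robot and the scene stay as the last step left them, time stands still between calls to the robot, and variables do not carry over. Pictures are saved under pics/ and viewed, at most 10 in all, crops included, and the job is handed in when it is done.

Besides the shell and the picture viewer there is one more tool, called after ">>>" by a JSON object that holds its "fn" and its "kwargs", one argument or row to a line. drive_tool: Moves the arm, as the interface text tells. Its arguments: {"type":"object","properties":{"deltas":{"type":"array","items":{"type":"object","properties":{"fingers":{"type":"number"},"dp":{"type":"array","items":{"type":"number"}},"turn":{"type":"number"}}}},"force":{"type":"number"}},"required":["deltas"]}

```bash
mkdir -p pics
python3 - <<'E'
from rig import ctrl
import cv2,numpy as np
np.set_printoptions(precision=4,suppress=True)
for n in("top","side"):
    im=ctrl.camera(n); cv2.imwrite(f"pics/{n}0.png",cv2.resize(im[:,:,::-1],None,fx=1.5,fy=1.5,interpolation=cv2.INTER_CUBIC))
    c=ctrl.get_calibration(n);print(n,c["K"],c["extrinsics"])
print(ctrl.tip_extent,ctrl.get_state())
E
```

```text
top [[472.8193   0.     256.0601]
 [  0.     472.8193 187.6409]
 [  0.       0.       1.    ]] [[ 0.0293 -0.9969  0.0732  0.4008]
 [-0.9996 -0.0288  0.0068  0.0868]
 [-0.0047 -0.0734 -0.9973  1.5416]
 [ 0.      0.      0.      1.    ]]
side [[362.6508   0.     261.6332]
 [  0.     362.6508 189.3868]
 [  0.       0.       1.    ]] [[-0.7627 -0.3566  0.5396 -0.1639]
 [-0.6465  0.4462 -0.6189  0.8643]
 [-0.0201 -0.8208 -0.5708  0.8855]
 [ 0.      0.      0.      1.    ]]
0.014 {'clock': 0.1, 'joint_positions': array([-0.9619,  0.3593,  0.0112, -0.0003, -1.2241, -0.2881]), 'dq': array([ 0.0011, -0.0009,  0.0024,  0.0023, -0.0015,  0.0013]), 'joint_torque': array([ -0.0015, -58.4163,  29.3755,   7.0155,   0.0102,  -0.0001]), 'position': array([ 0.2127, -0.6402,  0.2397]), 'tool_rot': array([ 0.5015, -3.1009, -0.0023]), 'ft_force': array([ 0.1387, -0.334 , -0.3015]), 'ft_torque': array([-0.0064, -0.0001, -0.009 ]), 'gripper_force': 0.0, 'opening': 0.0874391907819866}
```

View pics/top0.png

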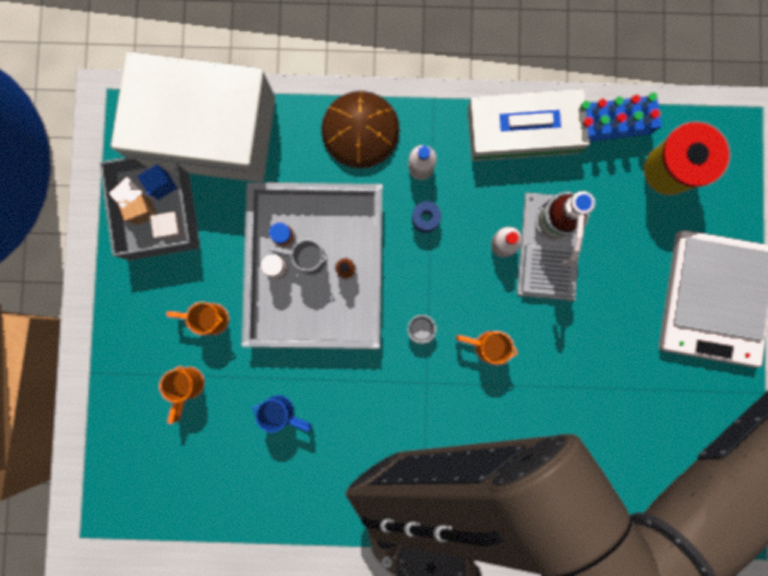

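View pics/side0.png

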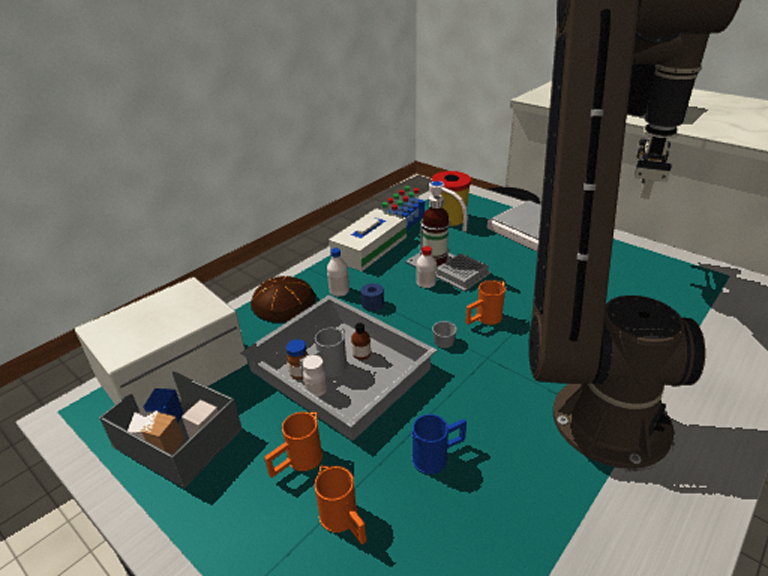

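The top view shows the steel jug at about (309,256) with its handle pointing left between the blue-lid (281,234) and white (273,265) jars. The vial is at (345,268), and the stand is on the right with the bottle at (565,210) and the pump at (583,203). Next I'll crop in on the jug and stand from both cameras.

Run:
```python
from rig import ctrl
import cv2,numpy as np
def crop(im,u,v,w,h,s):return cv2.resize(im[v:v+h,u:u+w,::-1],None,fx=s,fy=s,interpolation=cv2.INTER_CUBIC)
t=ctrl.camera("top");s=ctrl.camera("side")
np.save("t.npy",t);np.save("s.npy",s)
a=np.hstack([crop(t,160,120,100,75,4),crop(t,325,120,100,75,4)])
b=np.hstack([crop(s,180,205,100,75,4),crop(s,260,110,100,75,4)])
cv2.imwrite("pics/c1.png",np.vstack([a,b]))
```

```text
(no output)
```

View pics/c1.png

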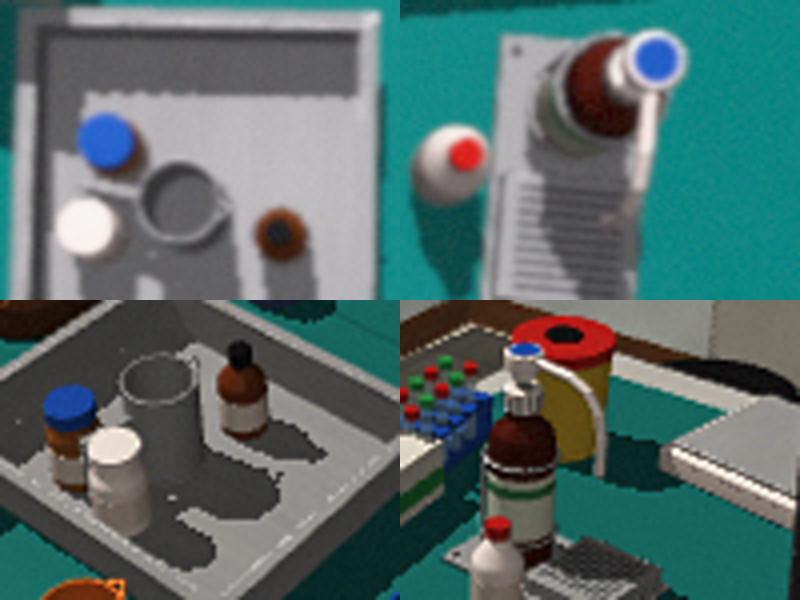

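The top crop shows the jug rim centred at (181,202), its handle running from (136,193) to (85,183), the blue lid at (106,142), the white lid at (86,228) and the vial cap at (279,232). On the stand, the pump top is at (656,60) and the nozzle end is near (632,215). In the side crop, the jug rim is at (158,379), the pump top at (524,350) and the nozzle tip at (602,474).

```bash
cat > h.py <<'E'
from rig import ctrl
import cv2,numpy as np
from scipy.optimize import least_squares
from scipy.spatial.transform import Rotation as R
np.set_printoptions(precision=4,suppress=True)
C={n:ctrl.get_calibration(n) for n in("top","side")}
def proj(n,p):
    E=np.linalg.inv(C[n]["extrinsics"]);q=C[n]["K"]@(E[:3,:3]@np.asarray(p)+E[:3,3]);return q[:2]/q[2]
def ray(n,uv,z):
    E=C[n]["extrinsics"];d=E[:3,:3]@np.linalg.solve(C[n]["K"],[*uv,1]);o=E[:3,3];return (o+d*(z-o[2])/d[2])
def cr(u0,v0,s,x,y):return np.array([u0+(x+.5)/s-.5,v0+(y+.5)/s-.5])
T1=lambda x,y:cr(160,120,4,x,y)
T2=lambda x,y:cr(325,120,4,x-400,y)
S1=lambda x,y:cr(180,205,4,x,y-300)
S2=lambda x,y:cr(260,110,4,x-400,y-300)
F=lambda x,y:cr(0,0,1.5,x,y)
def pose(p,l):
    c,s=np.cos(p[2]),np.sin(p[2]);return [p[0]+c*l[0]-s*l[1],p[1]+s*l[0]+c*l[1],l[2]]
def fit(obs,p0):
    f=lambda p:np.concatenate([(proj(n,pose(p,l))-uv) for n,uv,l in obs])
    r=least_squares(f,p0,loss="soft_l1");return r.x,r.fun.reshape(-1,2)
E
python3 - <<'E'
from h import *
print("jug rim top/side",ray("top",T1(181,202),.099),ray("side",S1(158,379),.099))
print("handle pts",ray("top",T1(136,193),.076),ray("top",T1(85,183),.076),"lip",ray("top",T1(228,208),.098))
for n,x,y,z in[("blue",106,142,.089),("white",86,228,.089),("vial",279,232,.094)]:print(n,ray("top",T1(x,y),z))
for n,x,y,z in[("blue",70,392,.089),("white",116,446,.089),("vial",239,349,.094)]:print(n,"side",ray("side",S1(x,y),z))
o=[("top",T2(656,60),(.105,0,.256)),("side",S2(524,350),(.105,0,.256)),("side",S2(602,474),(0,0,.145)),
("top",T2(632,215),(0,0,.145)),("top",T2(502,37),(.168,.062,.008)),("top",F(519,295),(-.057,.062,.008))]
print("stand",fit(o,[.45,-.25,0]))
for n,x,y,z in[("bandage",427,216,.05),("pot",422,329,.042),("saline",424,152,.135),("wash",512,238,.115),("cup",497,347,.095),("cuphandle",462,340,.07),("traycorner",382,186,.06),("traycorner2",381,347,.06)]:print(n,ray("top",F(x,y),z)[:2])
E
```

```text
jug rim top/side [0.5561 0.2553 0.099 ] [0.5582 0.257  0.099 ]
handle pts [0.5646 0.2933 0.076 ] [0.5713 0.3334 0.076 ] lip [0.5526 0.2191 0.098 ]
blue [0.6022 0.3163 0.089 ]
white [0.5349 0.329  0.089 ]
vial [0.5356 0.1796 0.094 ]
blue side [0.613  0.3077 0.089 ]
white side [0.5341 0.3285 0.089 ]
vial side [0.537 0.181 0.094]
stand (array([ 0.5482, -0.263 , -0.0225]), array([[ 0.5239, -0.5626],
       [-0.0284, -0.1316],
       [-0.163 ,  0.34  ],
       [-4.9189,  2.6641],
       [-0.1734, -0.6422],
       [ 1.5361,  0.1598]]))
bandage [0.6528 0.0106]
pot [0.4132 0.0147]
saline [0.7684 0.0242]
wash [ 0.6017 -0.1592]
cup [ 0.3808 -0.1358]
cuphandle [ 0.3927 -0.0671]
traycorner [0.7124 0.1078]
traycorner2 [0.3732 0.0999]
```

>>> {"fn": "drive_tool", "kwargs": {
  "deltas": [
    {"turn": -0.134,"fingers": -1},
    {"turn": -0.134,"fingers": -1},
    {"turn": -0.134,"fingers": -1},
    {"turn": -0.134,"fingers": -1},
    {"turn": -0.134,"fingers": -1},
    {"turn": -0.134,"fingers": -1},
    {"turn": -0.134,"fingers": -1},
    {"turn": -0.134,"fingers": -1},
    {"fingers": -1},
    {"fingers": -1}
  ]
}}

```text
schema error: expected keys fingers, dp, turn
```

```bash
cat >> h.py <<'E'
def go(x,y,z,ang=None):
    s=ctrl.get_state();M=R.from_rotvec(s["tool_rot"]).as_matrix()
    a=np.degrees(np.arctan2(M[1,1],M[0,1]))
    print("pos",s["position"],"t",s["clock"],"yang",a,"tilt",M[2,2],"f",s["ft_force"],"j",s["joint_positions"],"op",s["opening"],s["gripper_force"])
    print("tool d",M.T@(np.array([x,y,z])-s["position"]), "turn", None if ang is None else np.radians((a-ang+180)%360-180))
E
python3 - <<'E'
from h import *
go(.557,.256,.24,170)
o=[("top",T2(656,60),(.105,0,.256)),("side",S2(524,350),(.105,0,.256)),("side",S2(602,474),(0,0,.145)),
("top",T2(607,220),(0,0,.145)),("top",T2(502,37),(.168,.062,.008)),("top",F(519,295),(-.057,.062,.008))]
p,r=fit(o,[.45,-.25,0]);print(p,r)
for l in[(.168,-.062,.008),(.168,.062,.008),(-.057,.062,.008),(-.057,-.062,.008),(.052,.056,.03),(-.052,.056,.03),(-.052,-.056,.03)]:print(l,proj("top",pose(p,l)))
E
```

```text
pos [ 0.2127 -0.6403  0.24  ] t 0.2 yang 108.37758400698935 tilt -0.9999994946475154 f [ 0.0642 -0.0809  0.4931] j [-0.9619  0.3591  0.0114 -0.0001 -1.2241 -0.2881] op 0.08764501045128972 0.0
tool d [-0.6093  0.7421  0.0006] turn -1.0755140521116469
[ 0.5473 -0.2597 -0.0424] [[ 0.0796 -0.2238]
 [-0.013   0.0258]
 [-0.4294  0.7129]
 [ 0.2132  1.6868]
 [-0.1468 -0.7071]
 [ 0.1827  0.0087]]
(0.168, -0.062, 0.008) [387.795  130.8101]
(0.168, 0.062, 0.008) [349.9782 128.1679]
(-0.057, 0.062, 0.008) [346.016  196.5087]
(-0.057, -0.062, 0.008) [384.234  199.2342]
(0.052, 0.056, 0.03) [351.1049 162.4971]
(-0.052, 0.056, 0.03) [349.2529 194.7095]
(-0.052, -0.056, 0.03) [384.2661 197.2049]
```

>>> {"fn": "drive_tool", "kwargs": {
  "deltas": [
    {"dp": [0,0,0],"turn": -0.134,"fingers": -1},
    {"dp": [0,0,0],"turn": -0.134,"fingers": -1},
    {"dp": [0,0,0],"turn": -0.134,"fingers": -1},
    {"dp": [0,0,0],"turn": -0.134,"fingers": -1},
    {"dp": [0,0,0],"turn": -0.134,"fingers": -1},
    {"dp": [0,0,0],"turn": -0.134,"fingers": -1},
    {"dp": [0,0,0],"turn": -0.134,"fingers": -1},
    {"dp": [0,0,0],"turn": -0.134,"fingers": -1},
    {"dp": [0,0,0],"turn": 0,"fingers": -1},
    {"dp": [0,0,0],"turn": 0,"fingers": -1}
  ]
}}

```text
clock: 1.2
position: [0.2128, -0.6405, 0.2404]
tool_rot: [-2.01, 2.414, 0.0]
ft_force: [0.7, -0.3, -0.4]
opening: 0.0878
gripper_force: 0.0
```

Run:
```python
from h import *
go(.557,.256,.24,170)
```

```text
pos [ 0.2128 -0.6405  0.2404] t 1.2 yang 169.57287666196444 tilt -0.9999999592886398 f [ 0.6532 -0.2684 -0.4315] j [-0.9619  0.3588  0.0118 -0.0001 -1.2241  0.7799] op 0.08779166391614174 0.0
tool d [-0.944  -0.1763  0.0006] turn -0.007454708560829195
```

>>> {"fn": "drive_tool", "kwargs": {
  "deltas": [
    {"dp": [-0.03,-0.006,0],"turn": 0,"fingers": -1},
    {"dp": [-0.047,-0.009,0],"turn": 0,"fingers": -1},
    {"dp": [-0.047,-0.009,0],"turn": 0,"fingers": -1},
    {"dp": [-0.047,-0.009,0],"turn": 0,"fingers": -1},
    {"dp": [-0.047,-0.009,0],"turn": 0,"fingers": -1},
    {"dp": [-0.047,-0.009,0],"turn": 0,"fingers": -1},
    {"dp": [-0.047,-0.009,0],"turn": 0,"fingers": -1},
    {"dp": [-0.047,-0.009,0],"turn": 0,"fingers": -1},
    {"dp": [-0.047,-0.009,0],"turn": 0,"fingers": -1},
    {"dp": [-0.047,-0.009,0],"turn": 0,"fingers": -1}
  ]
}}

```text
clock: 2.2
position: [0.3789, -0.2083, 0.241]
tool_rot: [-2.01, 2.413, -0.001]
ft_force: [0.1, 0.2, 0.9]
opening: 0.0873
gripper_force: 0.0
```

>>> {"fn": "drive_tool", "kwargs": {
  "deltas": [
    {"dp": [-0.047,-0.009,0],"turn": 0,"fingers": -1},
    {"dp": [-0.047,-0.009,0],"turn": 0,"fingers": -1},
    {"dp": [-0.047,-0.009,0],"turn": 0,"fingers": -1},
    {"dp": [-0.047,-0.009,0],"turn": 0,"fingers": -1},
    {"dp": [-0.047,-0.009,0],"turn": 0,"fingers": -1},
    {"dp": [-0.047,-0.009,0],"turn": 0,"fingers": -1},
    {"dp": [-0.047,-0.009,0],"turn": 0,"fingers": -1},
    {"dp": [-0.047,-0.009,0],"turn": 0,"fingers": -1},
    {"dp": [-0.047,-0.009,0],"turn": 0,"fingers": -1},
    {"dp": [-0.02,0,0],"turn": 0,"fingers": -1}
  ]
}}

```text
clock: 3.2
position: [0.538, 0.2149, 0.2399]
tool_rot: [2.013, -2.412, 0.0]
ft_force: [-0.4, -0.2, 0.4]
opening: 0.0878
gripper_force: 0.0
```

Run:
```python
from h import *
go(.557,.256,.24,170)
s=ctrl.camera("side")
cv2.imwrite("pics/s2.png",cv2.resize(s[60:310,120:453,::-1],None,fx=2.4,fy=2.4,interpolation=cv2.INTER_CUBIC))
```

```text
pos [0.538  0.2149 0.2399] t 3.2 yang 169.7019355670814 tilt -0.9999999702177124 f [-0.3556 -0.1824  0.4392] j [ 0.7177  0.2028 -0.2056  0.0002 -1.1624 -0.8976] op 0.0877918892872554 0.0
tool d [-0.0438 -0.0114 -0.0001] turn -0.005202205737519477
```

View pics/s2.png

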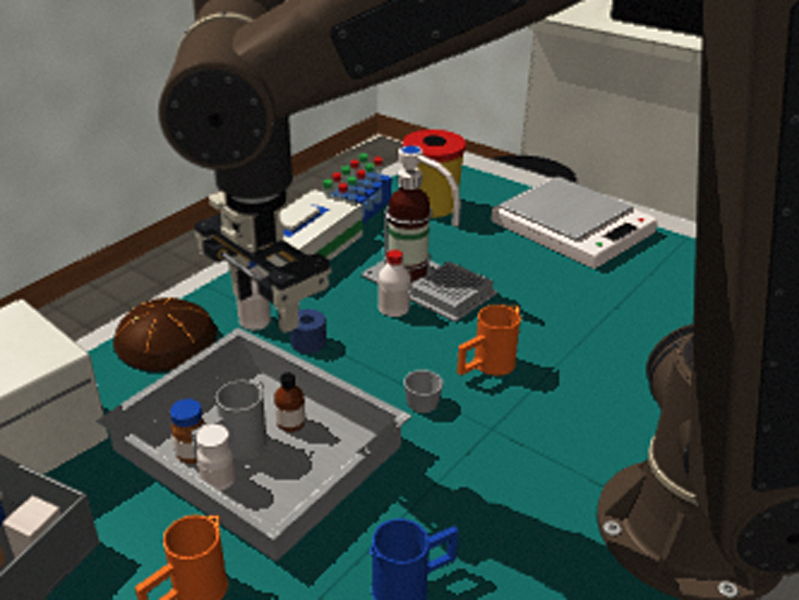

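The side view shows the gripper up and to the right of the jug, with nothing disturbed. I'll centre over the jug and go down.

>>> {"fn": "drive_tool", "kwargs": {
  "deltas": [
    {"dp": [-0.022,-0.006,0],"turn": -0.005,"fingers": -1},
    {"dp": [-0.022,-0.006,0],"turn": 0,"fingers": -1},
    {"dp": [0,0,0.02],"turn": 0,"fingers": -1},
    {"dp": [0,0,0.03],"turn": 0,"fingers": -1},
    {"dp": [0,0,0.03],"turn": 0,"fingers": -1},
    {"dp": [0,0,0.025],"turn": 0,"fingers": -1},
    {"dp": [0,0,0.01],"turn": 0,"fingers": -1},
    {"dp": [0,0,0],"turn": 0,"fingers": -1},
    {"dp": [0,0,0],"turn": 0,"fingers": -1},
    {"dp": [0,0,0],"turn": 0,"fingers": -1}
  ]
}}

```text
clock: 4.25
position: [0.5571, 0.2532, 0.1272]
tool_rot: [-2.019, 2.403, -0.0]
ft_force: [0.2, -0.1, 0.4]
opening: 0.0878
gripper_force: 0.0
```

Run:
```python
from h import *
go(.557,.256,.064,170)
s=ctrl.camera("side");t=ctrl.camera("top")
a=cv2.resize(s[160:280,160:320,::-1],None,fx=4,fy=4,interpolation=cv2.INTER_CUBIC)
cv2.imwrite("pics/s3.png",a)
```

```text
pos [0.5571 0.2532 0.1272] t 4.25 yang 170.06775817181168 tilt -0.9999966904555773 f [ 0.2355 -0.1305  0.3837] j [ 0.7456  0.3485 -0.2812  0.0004 -0.9386 -0.9192] op 0.08782208895104295 0.0
tool d [-0.0026  0.0007  0.0633] turn 0.0011826031932457494
```

View pics/s3.png

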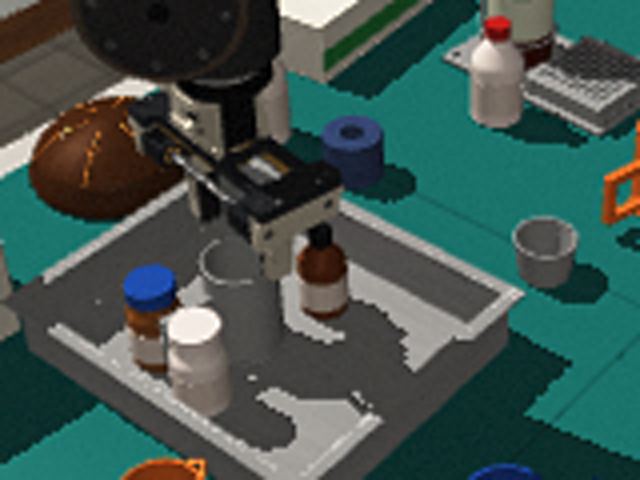

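The fingers straddle the jug rim and are clear of the jars and vial. I'll descend the rest of the way and close.

>>> {"fn": "drive_tool", "kwargs": {
  "deltas": [
    {"dp": [-0.002,0,0.015],"turn": 0,"fingers": -1},
    {"dp": [0,0,0.02],"turn": 0,"fingers": -1},
    {"dp": [0,0,0.02],"turn": 0,"fingers": -1},
    {"dp": [0,0,0.008],"turn": 0,"fingers": -1},
    {"dp": [0,0,0],"turn": 0,"fingers": -1},
    {"dp": [0,0,0],"turn": 0,"fingers": -0.5},
    {"dp": [0,0,0],"turn": 0,"fingers": 0},
    {"dp": [0,0,0],"turn": 0,"fingers": 0},
    {"dp": [0,0,0],"turn": 0,"fingers": 0},
    {"dp": [0,0,0],"turn": 0,"fingers": 0}
  ],
  "force": 30
}}

```text
clock: 5.35
position: [0.5573, 0.2551, 0.0636]
tool_rot: [-2.02, 2.404, -0.0]
ft_force: [0.1, -0.2, 6.0]
opening: 0.066
gripper_force: 30.0
```

>>> {"fn": "drive_tool", "kwargs": {
  "deltas": [
    {"dp": [0,0,-0.005],"turn": 0,"fingers": 0},
    {"dp": [0,0,-0.01],"turn": 0,"fingers": 0},
    {"dp": [0,0,-0.015],"turn": 0,"fingers": 0},
    {"dp": [0,0,-0.02],"turn": 0,"fingers": 0},
    {"dp": [0,0,-0.025],"turn": 0,"fingers": 0},
    {"dp": [0,0,-0.03],"turn": 0,"fingers": 0},
    {"dp": [0,0,-0.03],"turn": 0,"fingers": 0},
    {"dp": [0,0,-0.02],"turn": 0,"fingers": 0},
    {"dp": [0,0,-0.01],"turn": 0,"fingers": 0},
    {"dp": [0,0,0],"turn": 0,"fingers": 0}
  ]
}}

```text
clock: 6.35
position: [0.5569, 0.2551, 0.2291]
tool_rot: [-2.02, 2.403, 0.0]
ft_force: [-0.0, 0.7, -1.3]
opening: 0.0668
gripper_force: 30.0
```

Run:
```python
from h import *
go(.56,-.04,.23,267.6)
```

```text
pos [0.5569 0.2551 0.2291] t 6.35 yang 170.088647232074 tilt -0.999996905555695 f [-0.0375  0.6627 -1.318 ] j [ 0.7479  0.2631 -0.1511 -0.     -1.1541 -0.9209] op 0.06682395552360244 29.999947976320982
tool d [ 0.2901 -0.0538 -0.0014] turn -1.701894163873995
```

>>> {"fn": "drive_tool", "kwargs": {
  "deltas": [
    {"dp": [0.015,-0.003,0],"turn": 0,"fingers": 0},
    {"dp": [0.03,-0.005,0],"turn": 0,"fingers": 0},
    {"dp": [0.04,-0.008,0],"turn": 0,"fingers": 0},
    {"dp": [0.04,-0.008,0],"turn": 0,"fingers": 0},
    {"dp": [0.04,-0.008,0],"turn": 0,"fingers": 0},
    {"dp": [0.04,-0.008,0],"turn": 0,"fingers": 0},
    {"dp": [0.04,-0.007,0],"turn": 0,"fingers": 0},
    {"dp": [0.03,-0.005,0],"turn": 0,"fingers": 0},
    {"dp": [0.015,-0.002,0],"turn": 0,"fingers": 0},
    {"dp": [0,0,0],"turn": -0.07,"fingers": 0}
  ]
}}

```text
clock: 7.35
position: [0.5587, -0.0426, 0.2262]
tool_rot: [2.1, -2.334, -0.002]
ft_force: [0.1, 0.5, -0.9]
opening: 0.0665
gripper_force: 30.0
```

>>> {"fn": "drive_tool", "kwargs": {
  "deltas": [
    {"dp": [0,0,0],"turn": -0.14,"fingers": 0},
    {"dp": [0,0,0],"turn": -0.14,"fingers": 0},
    {"dp": [0,0,0],"turn": -0.14,"fingers": 0},
    {"dp": [0,0,0],"turn": -0.14,"fingers": 0},
    {"dp": [0,0,0],"turn": -0.14,"fingers": 0},
    {"dp": [0,0,0],"turn": -0.14,"fingers": 0},
    {"dp": [0,0,0],"turn": -0.14,"fingers": 0},
    {"dp": [0,0,0],"turn": -0.14,"fingers": 0},
    {"dp": [0,0,0],"turn": -0.14,"fingers": 0},
    {"dp": [0,0,0],"turn": -0.14,"fingers": 0}
  ]
}}

```text
clock: 8.35
position: [0.5592, -0.0402, 0.2263]
tool_rot: [3.113, -0.42, -0.003]
ft_force: [-0.3, -0.4, -1.5]
opening: 0.0666
gripper_force: 30.0
```

>>> {"fn": "drive_tool", "kwargs": {
  "deltas": [
    {"dp": [0,0,0],"turn": -0.14,"fingers": 0},
    {"dp": [0,0,0],"turn": -0.09,"fingers": 0},
    {"dp": [0,0,0.02],"turn": 0,"fingers": 0},
    {"dp": [0,0,0.03],"turn": 0,"fingers": 0},
    {"dp": [0,0,0.04],"turn": 0,"fingers": 0},
    {"dp": [0,0,0.03],"turn": 0,"fingers": 0},
    {"dp": [0,0,0.02],"turn": 0,"fingers": 0},
    {"dp": [0,0,0.01],"turn": 0,"fingers": 0},
    {"dp": [0,0,0],"turn": 0,"fingers": 0},
    {"dp": [0,0,0],"turn": 0,"fingers": 0}
  ]
}}

```text
clock: 9.35
position: [0.5603, -0.0402, 0.078]
tool_rot: [3.141, -0.068, 0.001]
ft_force: [0.5, -0.2, -1.2]
opening: 0.0665
gripper_force: 30.0
```

Run:
```python
from h import *
go(.56,-.04,.06,267.6)
s=ctrl.camera("side");t=ctrl.camera("top")
a=cv2.resize(s[110:260,230:390,::-1],None,fx=4,fy=4,interpolation=cv2.INTER_CUBIC)
cv2.imwrite("pics/s4.png",a)
```

```text
pos [ 0.5603 -0.0402  0.078 ] t 9.35 yang -92.48997173964813 tilt -0.9999999160671583 f [ 0.5015 -0.224  -1.1976] j [ 0.277   0.3341 -0.443   0.0004 -0.7933  1.25  ] op 0.06645472145081882 30.000030901283026
tool d [-0.0003 -0.0002  0.018 ] turn -0.001570303090607328
```

View pics/s4.png

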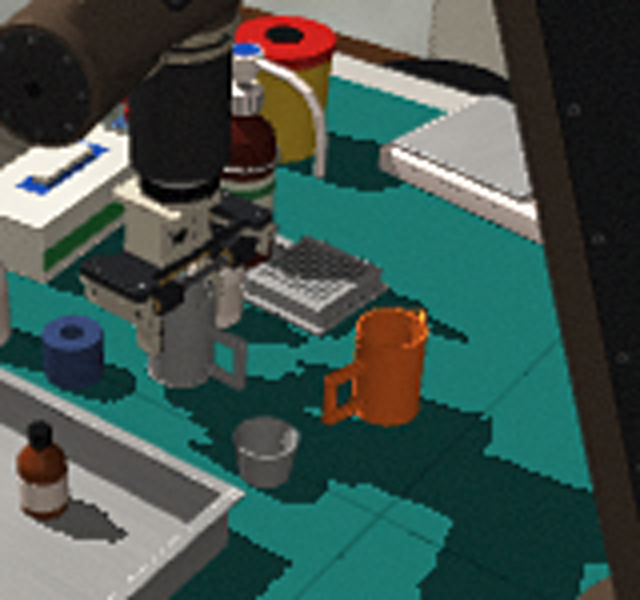

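The jug hangs upright from the gripper with its handle at (230,360), pointing to −x, and the space around it is free. I'll lower it and release.

>>> {"fn": "drive_tool", "kwargs": {
  "deltas": [
    {"dp": [0,0,0.006],"turn": 0,"fingers": 0},
    {"dp": [0,0,0.006],"turn": 0,"fingers": 0},
    {"dp": [0,0,0.004],"turn": 0,"fingers": 0},
    {"dp": [0,0,0.002],"turn": 0,"fingers": 0},
    {"dp": [0,0,0],"turn": 0,"fingers": 0},
    {"dp": [0,0,0],"turn": 0,"fingers": -0.6},
    {"dp": [0,0,0],"turn": 0,"fingers": -0.8},
    {"dp": [0,0,0],"turn": 0,"fingers": -1},
    {"dp": [0,0,0],"turn": 0,"fingers": -1},
    {"dp": [0,0,0],"turn": 0,"fingers": -1}
  ]
}}

```text
clock: 10.45
position: [0.56, -0.0402, 0.0596]
tool_rot: [3.141, -0.069, 0.0]
ft_force: [-0.3, 0.3, -0.0]
opening: 0.0869
gripper_force: 0.0
```

>>> {"fn": "drive_tool", "kwargs": {
  "deltas": [
    {"dp": [0,0,-0.01],"turn": 0,"fingers": -1},
    {"dp": [0,0,-0.02],"turn": 0,"fingers": -1},
    {"dp": [0,0,-0.03],"turn": 0,"fingers": -1},
    {"dp": [0,0,-0.03],"turn": 0,"fingers": -1},
    {"dp": [0,0,-0.02],"turn": 0,"fingers": -1},
    {"dp": [-0.02,0,0],"turn": 0,"fingers": -0.4},
    {"dp": [-0.02,0,0],"turn": 0,"fingers": 0.2},
    {"dp": [-0.018,0,0],"turn": 0,"fingers": 0.2},
    {"dp": [0,0,0],"turn": 0,"fingers": 0.2},
    {"dp": [0,0,0],"turn": 0,"fingers": 0.2}
  ]
}}

```text
clock: 11.45
position: [0.5023, -0.0376, 0.1706]
tool_rot: [-3.141, 0.068, -0.003]
ft_force: [0.4, -0.2, -0.3]
opening: 0.0531
gripper_force: 0.0
```

Run:
```python
from h import *
go(.502,-.0427,.061,267.6)
s=ctrl.camera("side");t=ctrl.camera("top")
a=cv2.resize(s[110:260,230:390,::-1],None,fx=3,fy=3,interpolation=cv2.INTER_CUBIC)
b=cv2.resize(t[110:220,270:395,::-1],None,fx=4,fy=4,interpolation=cv2.INTER_CUBIC)
o=np.zeros((450,980,3),np.uint8);o[:,:480]=a;o[:440,480:980]=b
cv2.imwrite("pics/s5.png",cv2.resize(o,(784,360)))
cv2.imwrite("pics/s5.png",cv2.resize(o,(784,360),interpolation=cv2.INTER_AREA))
```

```text
pos [ 0.5023 -0.0376  0.1706] t 11.45 yang -92.48283991866437 tilt -0.9999985360604605 f [ 0.3543 -0.1952 -0.2914] j [ 0.3161  0.1358 -0.4603  0.0003 -0.9731  1.2112] op 0.053126930362016024 0.0
tool d [-0.0003  0.0051  0.1096] turn -0.0014458293327776726
```

View pics/s5.png

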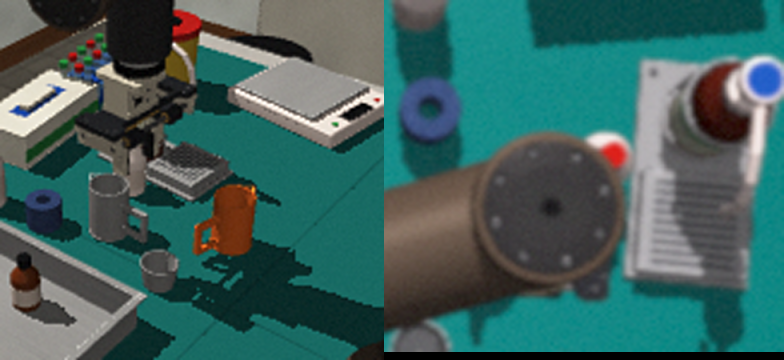

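The jug stands upright on free table with its handle toward −x, and the gripper is above the handle. In the top crop the plate corners are near (641,60), (624,275) and (748,290), which agrees with the fitted stand pose to about 1 px. I'll grip the handle and refine the stand yaw numerically.

>>> {"fn": "drive_tool", "kwargs": {
  "deltas": [
    {"dp": [0,0,0.02],"turn": 0,"fingers": 0.2},
    {"dp": [0,0,0.03],"turn": 0,"fingers": 0.2},
    {"dp": [0,0,0.03],"turn": 0,"fingers": 0.2},
    {"dp": [0,0,0.02],"turn": 0,"fingers": 0.2},
    {"dp": [0,0,0.009],"turn": 0,"fingers": 0.2},
    {"dp": [0,0,0],"turn": 0,"fingers": 0.2},
    {"dp": [0,0,0],"turn": 0,"fingers": 0.4},
    {"dp": [0,0,0],"turn": 0,"fingers": 0.6},
    {"dp": [0,0,0],"turn": 0,"fingers": 0.7},
    {"dp": [0,0,0],"turn": 0,"fingers": 0.9}
  ],
  "force": 60
}}

```text
clock: 12.55
position: [0.5024, -0.0376, 0.0613]
tool_rot: [-3.14, 0.069, -0.002]
ft_force: [1.2, 0.6, -0.2]
opening: 0.0102
gripper_force: 0.1
```

>>> {"fn": "drive_tool", "kwargs": {
  "deltas": [
    {"dp": [0,0,0],"turn": 0,"fingers": 1},
    {"dp": [0,0,0],"turn": 0,"fingers": 1},
    {"dp": [0,0,0],"turn": 0,"fingers": 1},
    {"dp": [0,0,0],"turn": 0,"fingers": 1},
    {"dp": [0,0,-0.005],"turn": 0,"fingers": 1},
    {"dp": [0,0,-0.01],"turn": 0,"fingers": 1},
    {"dp": [0,0,-0.01],"turn": 0,"fingers": 1},
    {"dp": [0,0,-0.01],"turn": 0,"fingers": 1},
    {"dp": [0,0,-0.005],"turn": 0,"fingers": 1},
    {"dp": [0,0,0],"turn": 0,"fingers": 1}
  ]
}}

```text
clock: 13.55
position: [0.5026, -0.0375, 0.1017]
tool_rot: [-3.14, 0.069, -0.003]
ft_force: [-1.1, 0.2, -0.5]
opening: 0.0094
gripper_force: 60.0
```

Run:
```python
from h import *
go(.502,-.0375,.1,267.6)
t=np.load("t.npy").astype(float)
g=cv2.GaussianBlur(t,(0,0),.7); d=g[:,:,1]-g[:,:,0]  # teal minus
def cross(a,thr):
    out=[]
    for i in range(len(a)-1):
        if (a[i]-thr)*(a[i+1]-thr)<0: out.append(i+(thr-a[i])/(a[i+1]-a[i]))
    return out
print("left");L=[]
for v in list(range(131,148,3))+list(range(168,196,3)):
    print(v,[round(335+c,1) for c in cross(d[v,335:362],60 if d[v,338]>90 else d[v,338]/2)])
print("bottom")
for u in range(350,384,4): print(u,[round(190+c,1) for c in cross(d[190:210,u],(d[206,u]+d[192,u])/2)])
print("right")
for v in range(165,198,4): print(v,[round(375+c,1) for c in cross(d[v,375:395],(d[v,394]+d[v,375])/2)])
# pump blue blob top & side
for n in("t","s"):
    m=np.load(n+".npy").astype(int);b=(m[:,:,2]>130)&(m[:,:,0]<110)&(m[:,:,2]-m[:,:,1]>50)
    k,l,st,c=cv2.connectedComponentsWithStats(b.astype(np.uint8));print(n,[(st[i,4],c[i]) for i in range(1,k) if st[i,4]>8])
```

```text
pos [ 0.5026 -0.0375  0.1017] t 13.55 yang -92.50549412859826 tilt -0.9999978695168082 f [-1.0852  0.1654 -0.4738] j [ 0.316   0.2182 -0.5449  0.0001 -0.8056  1.211 ] op 0.009422308594254499 59.99634325504303
tool d [-0.0006  0.      0.0017] turn -0.001841219885561812
left
131 [np.float64(349.2)]
134 [np.float64(349.0)]
137 [np.float64(348.8)]
140 [np.float64(348.4)]
143 [np.float64(348.2)]
146 [np.float64(348.0)]
168 [np.float64(340.2)]
171 [np.float64(347.2)]
174 [np.float64(346.4)]
177 [np.float64(345.8)]
180 [np.float64(344.9)]
183 [np.float64(344.9)]
186 [np.float64(345.4)]
189 [np.float64(345.2)]
192 [np.float64(344.8)]
195 [np.float64(344.1)]
bottom
350 [np.float64(199.3)]
354 [np.float64(199.9)]
358 [np.float64(200.3)]
362 [np.float64(200.0)]
366 [np.float64(200.8)]
370 [np.float64(199.5)]
374 [np.float64(199.5)]
378 [np.float64(199.9)]
382 [np.float64(200.4)]
right
165 [np.float64(387.1)]
169 [np.float64(385.7)]
173 [np.float64(385.1)]
177 [np.float64(384.7)]
181 [np.float64(384.8)]
185 [np.float64(384.3)]
189 [np.float64(384.1)]
193 [np.float64(383.7)]
197 [np.float64(383.4
[... 433 characters left out ...]
425.9487,  83.2051])), (np.int32(29), array([393.8621,  86.8621])), (np.int32(39), array([404.0256,  85.5385])), (np.int32(47), array([282.3191, 101.0426])), (np.int32(79), array([388.7342, 134.3924])), (np.int32(146), array([185.6507, 154.7466])), (np.int32(113), array([183.4956, 275.3894])), (np.int32(23), array([170.913, 271.913])), (np.int32(79), array([199.5443, 282.1139]))]
s [(np.int32(16), array([290.875 , 121.9375])), (np.int32(16), array([237.75  , 156.1875])), (np.int32(12), array([223.0833, 166.25  ])), (np.int32(78), array([196.5641, 230.0641])), (np.int32(30), array([302.3333, 282.2667])), (np.int32(14), array([275.4286, 287.9286])), (np.int32(17), array([302.6471, 293.    ]))]
```

Run:
```python
from h import *
a=[("top",(388.73,134.39),(.105,0,.256)),("side",(290.9,121.9),(.105,0,.256)),("side",S2(602,474),(0,0,.145))]
b=[("top",(349.4,128),(.168,.062,.008)),("top",(344.3,197.8),(-.057,.062,.008)),("top",(383.5,199.5),(-.057,-.062,.008))]
for o in(a,b,a+b):
    p,r=fit(o,[.547,-.26,-.04]);print(p,r.round(2).tolist())
    print(" drip",p[:2],"pump",pose(p,(.105,0,.256)))
p=np.array([.557,.256,1.4]);print(proj("top",pose(p,(0,0,.099))),proj("side",pose(p,(0,0,.099))))
```

```text
[ 0.5474 -0.2644 -0.0026] [[0.15, -0.05], [-0.26, 0.2], [0.18, 0.27]]
 drip [ 0.5474 -0.2644] pump [np.float64(0.6524298644844329), np.float64(-0.26462857057200506), 0.256]
[ 0.5458 -0.2564 -0.0471] [[-0.18, 0.52], [0.62, -0.96], [-0.37, 0.25]]
 drip [ 0.5458 -0.2564] pump [np.float64(0.6507237606381419), np.float64(-0.2613764462080107), 0.256]
[ 0.5463 -0.2578 -0.0499] [[-0.43, 0.4], [-0.23, 0.41], [-0.47, 0.97], [0.39, 0.36], [1.0, -1.13], [0.0, 0.18]]
 drip [ 0.5463 -0.2578] pump [np.float64(0.6511353922985502), np.float64(-0.2630533853463746), 0.256]
[204.6472 169.8169] [219.5975 224.3767]
```

>>> {"fn": "drive_tool", "kwargs": {
  "deltas": [
    {"dp": [-0.01,0,-0.008],"turn": 0.007,"fingers": 1},
    {"dp": [-0.02,0,-0.01],"turn": 0,"fingers": 1},
    {"dp": [-0.02,0,-0.007],"turn": 0,"fingers": 1},
    {"dp": [-0.01,0.01,0],"turn": 0,"fingers": 1},
    {"dp": [-0.005,0.02,0],"turn": 0,"fingers": 1},
    {"dp": [0,0.03,0],"turn": 0,"fingers": 1},
    {"dp": [0,0.03,0],"turn": 0,"fingers": 1},
    {"dp": [0,0.03,0],"turn": 0,"fingers": 1},
    {"dp": [0,0.02,0],"turn": 0,"fingers": 1},
    {"dp": [0,0.01,0],"turn": 0,"fingers": 1}
  ]
}}

```text
clock: 14.55
position: [0.4287, -0.186, 0.1253]
tool_rot: [3.14, -0.083, -0.001]
ft_force: [-0.2, -0.2, -0.8]
opening: 0.0096
gripper_force: 60.0
```

Run:
```python
from h import *
go(.427,-.256,.101,267.1)
```

```text
pos [ 0.4287 -0.186   0.1253] t 14.55 yang -93.01140085266694 tilt -0.999999821178901 f [-0.154  -0.157  -0.8288] j [ 0.0138  0.1301 -0.5908  0.0001 -0.8505  1.5044] op 0.009552582865705178 59.995890855789185
tool d [0.002  0.07   0.0243] turn -0.0019443116685678194
```

>>> {"fn": "drive_tool", "kwargs": {
  "deltas": [
    {"dp": [0,0.015,0],"turn": 0,"fingers": 1},
    {"dp": [0,0.02,0],"turn": 0,"fingers": 1},
    {"dp": [0,0.02,0],"turn": 0,"fingers": 1},
    {"dp": [0,0.01,0],"turn": 0,"fingers": 1},
    {"dp": [0,0.005,0.005],"turn": 0,"fingers": 1},
    {"dp": [0,0,0.01],"turn": 0,"fingers": 1},
    {"dp": [0,0,0.008],"turn": 0,"fingers": 1},
    {"dp": [0,0,0.002],"turn": 0,"fingers": 1},
    {"dp": [0,0,0],"turn": 0,"fingers": 1},
    {"dp": [0,0,0],"turn": 0,"fingers": 1}
  ]
}}

```text
clock: 15.55
position: [0.4261, -0.2539, 0.1006]
tool_rot: [3.141, -0.079, -0.0]
ft_force: [-0.4, 0.3, -1.7]
opening: 0.0094
gripper_force: 60.0
```

Run:
```python
from h import *
go(.488,-.256,.101,267.1)
s=ctrl.camera("side");t=ctrl.camera("top")
a=cv2.resize(s[110:190,260:360,::-1],None,fx=5,fy=5,interpolation=cv2.INTER_CUBIC)
b=cv2.resize(t[120:200,340:400,::-1],None,fx=5,fy=5,interpolation=cv2.INTER_CUBIC)
cv2.imwrite("pics/s6.png",np.hstack([a,b]))
```

```text
pos [ 0.4261 -0.2539  0.1006] t 15.55 yang -92.87070405006702 tilt -0.9999999940137756 f [-0.3536  0.2707 -1.7151] j [-0.1402  0.2085 -0.5614  0.0002 -0.8009  1.6608] op 0.009378025648958581 59.996153712272644
tool d [ 0.0619 -0.001  -0.0004] turn 0.0005113107838290395
```

View pics/s6.png

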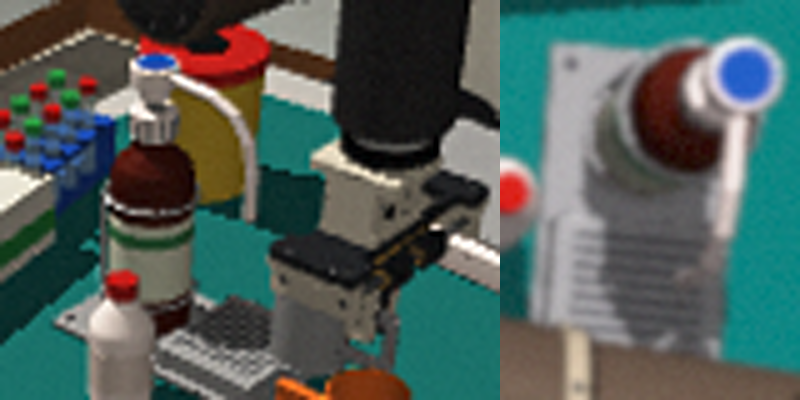

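The side view shows the jug hanging upright in front of the drip tray. The nozzle tip is at (250,218) in the side panel and near (680,277) in the top panel. I'll cross-check its position before moving in.

Run:
```python
from h import *
S=cr(260,110,5,250,218);T=cr(340,120,5,180,277)
print(ray("side",S,.145),ray("top",T,.145))
p=[.546,-.259,-.05];print(S,proj("side",pose(p,(0,0,.145))),T,proj("top",pose(p,(0,0,.145))))
```

```text
[ 0.5507 -0.264   0.145 ] [ 0.5512 -0.2567  0.145 ]
[309.6 153.2] [309.8678 154.0021] [375.6 175. ] [376.3431 176.7534]
```

>>> {"fn": "drive_tool", "kwargs": {
  "deltas": [
    {"dp": [0.005,0,0],"turn": 0,"fingers": 1},
    {"dp": [0.01,0,0],"turn": 0,"fingers": 1},
    {"dp": [0.012,0,0],"turn": 0,"fingers": 1},
    {"dp": [0.012,0,0],"turn": 0,"fingers": 1},
    {"dp": [0.012,-0.001,0],"turn": 0,"fingers": 1},
    {"dp": [0.008,0,0],"turn": 0,"fingers": 1},
    {"dp": [0.005,0,0],"turn": 0,"fingers": 1},
    {"dp": [0,0,0],"turn": 0,"fingers": 1},
    {"dp": [0,0,0],"turn": 0,"fingers": 1},
    {"dp": [0,0,0],"turn": 0,"fingers": 1}
  ]
}}

```text
clock: 16.65
position: [0.4894, -0.2564, 0.1006]
tool_rot: [-3.14, 0.08, 0.0]
ft_force: [0.0, 0.6, -1.3]
opening: 0.0094
gripper_force: 60.0
```

Run:
```python
from h import *
go(.490,-.256,.091,267.1)
s=ctrl.camera("side");t=ctrl.camera("top")
a=cv2.resize(s[125:195,270:350,::-1],None,fx=6,fy=6,interpolation=cv2.INTER_CUBIC)
b=cv2.resize(t[140:210,340:390,::-1],None,fx=6,fy=6,interpolation=cv2.INTER_CUBIC)
cv2.imwrite("pics/s7.png",np.hstack([a,b]))
```

```text
pos [ 0.4894 -0.2564  0.1006] t 16.65 yang -92.92066682612723 tilt -0.9999999499748956 f [ 0.0374  0.5797 -1.3166] j [-0.1281  0.2929 -0.4401 -0.0001 -0.8382  1.648 ] op 0.009371525100013944 59.99623417854309
tool d [ 0.0006 -0.0004  0.0096] turn -0.0003607041618575231
```

View pics/s7.png

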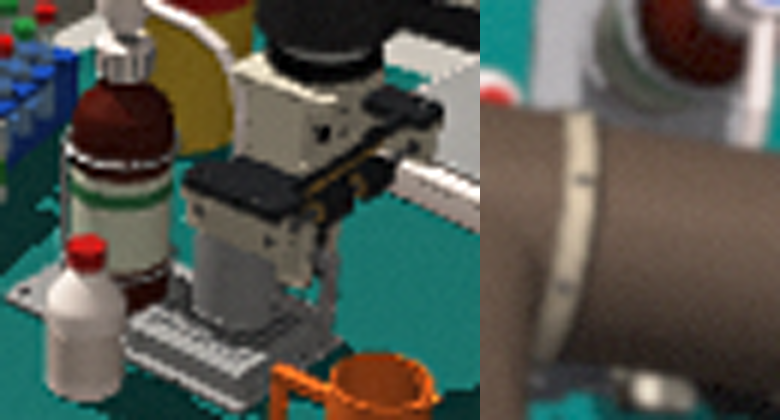

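The jug hovers upright over the drip tray, with the nozzle hidden behind the gripper. I'll lower it and check for contact.

>>> {"fn": "drive_tool", "kwargs": {
  "deltas": [
    {"dp": [0.0005,0,0.003],"turn": 0,"fingers": 1},
    {"dp": [0,0,0.002],"turn": 0,"fingers": 1},
    {"dp": [0,0,0.002],"turn": 0,"fingers": 1},
    {"dp": [0,0,0.001],"turn": 0,"fingers": 1},
    {"dp": [0,0,0.001],"turn": 0,"fingers": 1},
    {"dp": [0,0,0],"turn": 0,"fingers": 1},
    {"dp": [0,0,0],"turn": 0,"fingers": 1},
    {"dp": [0,0,0],"turn": 0,"fingers": 1},
    {"dp": [0,0,0],"turn": 0,"fingers": 1},
    {"dp": [0,0,0],"turn": 0,"fingers": 1}
  ]
}}

```text
clock: 17.75
position: [0.4904, -0.2565, 0.0916]
tool_rot: [3.141, -0.08, 0.0]
ft_force: [0.3, 0.0, -1.1]
opening: 0.0095
gripper_force: 60.0
```

>>> {"fn": "drive_tool", "kwargs": {
  "deltas": [
    {"dp": [0,0,0.0007],"turn": 0,"fingers": 1},
    {"dp": [0,0,0.0003],"turn": 0,"fingers": 1},
    {"dp": [0,0,0],"turn": 0,"fingers": 1},
    {"dp": [0,0,0],"turn": 0,"fingers": 1},
    {"dp": [0,0,0],"turn": 0,"fingers": 0.7},
    {"dp": [0,0,0],"turn": 0,"fingers": 0.5},
    {"dp": [0,0,0],"turn": 0,"fingers": 0.3},
    {"dp": [0,0,0],"turn": 0,"fingers": 0.3},
    {"dp": [0,0,0],"turn": 0,"fingers": 0.3},
    {"dp": [0,0,0],"turn": 0,"fingers": 0.3}
  ]
}}

```text
clock: 18.75
position: [0.4904, -0.2564, 0.0905]
tool_rot: [-3.141, 0.08, 0.0]
ft_force: [0.0, 0.2, -0.8]
opening: 0.0303
gripper_force: 0.0
```

>>> {"fn": "drive_tool", "kwargs": {
  "deltas": [
    {"dp": [0,0,-0.01],"turn": 0,"fingers": 0.3},
    {"dp": [0,0,-0.02],"turn": 0,"fingers": 0.3},
    {"dp": [-0.01,0,-0.02],"turn": 0,"fingers": 0.3},
    {"dp": [-0.02,0,-0.03],"turn": 0,"fingers": 0.3},
    {"dp": [-0.03,0,-0.03],"turn": 0,"fingers": 0.3},
    {"dp": [-0.02,0.03,-0.04],"turn": 0,"fingers": 0.3},
    {"dp": [0,0.04,-0.04],"turn": 0,"fingers": 0.3},
    {"dp": [0,0.04,-0.04],"turn": 0,"fingers": 0.3},
    {"dp": [0,0.04,-0.02],"turn": 0,"fingers": 0.3},
    {"dp": [0,0.03,0],"turn": 0,"fingers": 0.3}
  ]
}}

```text
clock: 19.75
position: [0.4037, -0.4236, 0.3333]
tool_rot: [3.136, -0.08, 0.009]
ft_force: [0.8, -0.1, -0.6]
opening: 0.0308
gripper_force: 0.0
```

Run:
```python
from h import *
go(.652,-.263,.29,267.1)
s=ctrl.camera("side");t=ctrl.camera("top")
a=cv2.resize(s[115:190,270:350,::-1],None,fx=6,fy=6,interpolation=cv2.INTER_CUBIC)
b=cv2.resize(t[130:205,340:393,::-1],None,fx=6,fy=6,interpolation=cv2.INTER_CUBIC)
np.save("s8.npy",s);np.save("t8.npy",t)
cv2.imwrite("pics/s8.png",np.hstack([a,b]))
```

```text
pos [ 0.4037 -0.4236  0.3333] t 19.75 yang -92.92242971253886 tilt -0.9999751527342473 f [ 0.8408 -0.053  -0.6491] j [-0.4746  0.161  -0.0465  0.0014 -1.3563  1.9942] op 0.03082379508376786 0.0
tool d [ 0.2395 -0.1732  0.044 ] turn -0.00039147233407956335
```

View pics/s8.png

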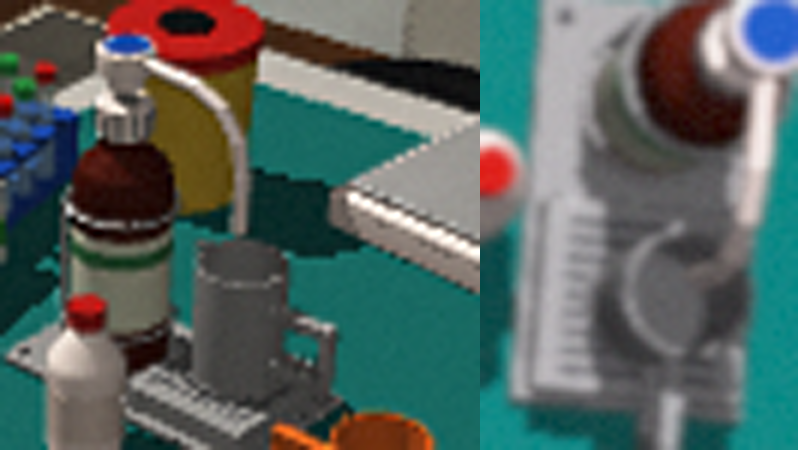

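Run:
```python
from h import *
p=[.548,-.259,-.05]
f=lambda n,l,u,v,ox:(proj(n,pose(p,l))-np.array([u,v])+.5)*6-.5+np.array([ox,0])
for l in[(0,0,.145),(0,0,.125),(.033,0,.125),(-.033,0,.125),(0,.033,.125),(0,-.033,.125),(-.058,0,.102),(.105,0,.256),(0,0,.03)]:
    print(l,f("side",l,270,115,0),f("top",l,340,130,480))
```

```text
(0, 0, 0.145) [239.2889 235.6322] [700.602  278.9904]
(0, 0, 0.125) [237.7018 260.8437] [690.6604 282.8935]
(0.033, 0, 0.125) [200.0158 245.4171] [694.6675 217.6224]
(-0.033, 0, 0.125) [276.3361 276.6586] [686.6398 348.3855]
(0, 0.033, 0.125) [208.5631 278.9512] [624.8366 277.7306]
(0, -0.033, 0.125) [266.0989 243.1972] [756.5164 288.0588]
(-0.058, 0, 0.102) [303.8197 317.8189] [672.5717 400.6805]
(0.105, 0, 0.256) [125.512   45.1296] [774.9284  27.5557]
(0, 0, 0.03) [230.4785 375.5842] [647.0107 300.0305]
```

The jug stands upright under the nozzle: in the side panel the rim centre is near (241,262) and the tip near (239,232). It may be a few mm off toward −x, so I'll measure that numerically.

Run:
```python
from h import *
s0=np.load("s.npy").astype(int);s=np.load("s8.npy").astype(int);t0=np.load("t.npy").astype(int);t=np.load("t8.npy").astype(int)
np.set_printoptions(linewidth=220)
print("side R-channel u=298..330 (jug body)")
for v in range(150,186,2): print(v,s[v,298:330,0])
print("side nozzle min-channel u=304..314")
for v in range(146,158): print(v,s[v,304:315].min(1), s0[v,304:315].min(1))
print("top gray u=358..388")
for v in range(162,194): print(v,t[v,360:390].mean(1).astype(int))
```

```text
side R-channel u=298..330 (jug body)
150 [ 55  56  69  71  44  42  33   9   7   0  40 116 131  44   8   8   6  11  10   8   8  13   9  12   2   0  39  98 108  99 136 146]
152 [ 36  25  24  23  12   5   9   7  10   4  80 122 131  38   7  13  12  10   2   9   9  11  10   4   5   9  15  63 101 102 100 134]
154 [66 29 22 22 24 31 27 28 26 29 20 69 48 21 15 16  8 15 11 13  7  8  6  5  7  9 10  7  8  4 14 54]
156 [21 24 22 18 52 50 60 59 66 71 71 76 70 69 71 66 66 72 32 21 10  8  6 10 10  4 10 10 10 10 12  8]
158 [46 26 21 18 67 68 59 64 68 68 71 71 72 69 70 67 60 60 57 59 25 27 26 24 27 24 28 21 26 24 21 24]
160 [ 49  25  21  17  74 132  86  72  71  69  67  70  69  69  69  65  58  68  60  58  30  23  25  22  20  25  25  24  22  22  24  24]
162 [ 46  25  21  22  70  92  88  80  71  97  96 116 100  93  94  89 101  72  61  65  30  21  24  25  22  25  27  23  23  23  21  22]
164 [38 22 26 19 73 91 87 76 69 68 68 72 67 71 71 68 66 68 62 54 26 23 25 22 22 23 23 20 27 26 24 23]
166 [65 36 21 19 94 95 85 77 69 64 69 68 70 71 69 70 68 83 66 80 43 25 21 20 22 25 24 20 23 24 23 24]
168 [ 83  73  43 
[... 5543 characters left out ...]
7 115  89  73  81 104 119 105 100 123 145 134 107  96  96  97  96  98]
189 [ 81  80  73  65  58  59  55  59  59  63  82  97 100  93  73  69  77  94 101  97  98 119 144 144 111  93  93  94  94  95]
190 [ 86  85  84  77  72  68  62  62  65  65  76  89  92  81  72  69  68  69  78  86  95 111 135 139 111  94  96  96  97  91]
191 [ 84  81  80  81  75  69  72  78  84  81  82  89  96  90  85  84  84  82  81  88  95 105 130 136 111 100  90  98  96  99]
192 [ 87  77  75  73  73  67  67  82  88  84  83  92  93  89  80  82  84  86  86  94  94 105 126 133 109  97  91  95  95  99]
193 [107  90  88  90  87  81  80  80  91  84  82  90  93  85  72  71  71  73  78  87  96 100 120 123 107  98  99  99  98  97]
```

Run:
```python
from h import *
A=[(367.5,170),(366,172),(365,174),(364.8,176),(364.4,178),(364.8,180),(365.1,182),(365.9,183),(366.4,184),(367.5,185),(368.8,186),(370,187),(371.8,188),(368.3,169)]
W=np.array([ray("top",a,.125)[:2] for a in A])
r=least_squares(lambda c:np.hypot(*(W-c[:2]).T)-c[2],[.545,-.259,.0315]);print("top circle",r.x,r.fun.std())
r=least_squares(lambda c:np.hypot(*(W-c[:2]).T)-.0315,[.545,-.259]);print("fixed r",r.x)
th=np.linspace(0,2*np.pi,200)
def sil(c):
    P=np.array([proj("side",[c[0]+.033*np.cos(a),c[1]+.033*np.sin(a),.125]) for a in th])
    Q=np.array([proj("side",[c[0]+.033*np.cos(a),c[1]+.033*np.sin(a),.09]) for a in th])
    return [P[:,1].min(),P[:,1].max(),P[:,0].min(),P[:,0].max(),Q[:,0].min(),Q[:,0].max()]
print(sil((.548,-.259)),sil((.545,-.259)),sil((.548,-.262)))
print("nozzle",ray("side",(309.4,153.5),.145),proj("side",(.548,-.259,.145)))
```

```text
top circle [ 0.5453 -0.2614  0.0331] 0.0004207115727983334
fixed r [ 0.545  -0.2595]
[np.float64(154.17101091853425), np.float64(162.08537413445936), np.float64(301.25342584216355), np.float64(317.1822543775857), np.float64(300.9042429984546), np.float64(316.62351317203155)] [np.float64(154.38605221523952), np.float64(162.31688189726194), np.float64(301.84347473468875), np.float64(317.7920450668225), np.float64(301.48624395212323), np.float64(317.2247402519714)] [np.float64(153.8986720120189), np.float64(161.79325907693004), np.float64(301.66816593679874), np.float64(317.57928513912407), np.float64(301.3140187304415), np.float64(317.016042672437)]
nozzle [ 0.5499 -0.2613  0.145 ] [309.4648 153.8554]
```

>>> {"fn": "drive_tool", "kwargs": {
  "deltas": [
    {"dp": [0.015,-0.011,0],"turn": 0,"fingers": 1},
    {"dp": [0.03,-0.022,0],"turn": 0,"fingers": 1},
    {"dp": [0.035,-0.025,0],"turn": 0,"fingers": 1},
    {"dp": [0.035,-0.025,0],"turn": 0,"fingers": 1},
    {"dp": [0.035,-0.025,0],"turn": 0,"fingers": 1},
    {"dp": [0.035,-0.025,0],"turn": 0,"fingers": 1},
    {"dp": [0.03,-0.022,0],"turn": 0,"fingers": 1},
    {"dp": [0.02,-0.014,0],"turn": 0,"fingers": 1},
    {"dp": [0.005,-0.004,0],"turn": 0,"fingers": 1},
    {"dp": [0,0,0],"turn": 0,"fingers": 1}
  ]
}}

```text
clock: 20.85
position: [0.6525, -0.2582, 0.328]
tool_rot: [-3.14, 0.076, 0.001]
ft_force: [-0.5, -0.0, -0.0]
opening: 0.0006
gripper_force: 0.0
```

Run:
```python
from h import *
go(.652,-.2635,.28,267.1)
```

```text
pos [ 0.6525 -0.2582  0.328 ] t 20.85 yang -92.777419134246 tilt -0.9999995959024163 f [-0.4545 -0.0312 -0.0269] j [-0.1     0.3685  0.2215 -0.0001 -1.4247  1.6224] op 0.0006243268171697275 0.0
tool d [-0.0002  0.0053  0.048 ] turn 0.002139439707352511
```

>>> {"fn": "drive_tool", "kwargs": {
  "deltas": [
    {"dp": [0,0.003,0.01],"turn": 0,"fingers": 1},
    {"dp": [0,0.002,0.015],"turn": 0,"fingers": 1},
    {"dp": [0,0,0.015],"turn": 0,"fingers": 1},
    {"dp": [0,0,0.008],"turn": 0,"fingers": 1},
    {"dp": [0,0,0.004],"turn": 0,"fingers": 1},
    {"dp": [0,0,0.004],"turn": 0,"fingers": 1},
    {"dp": [0,0,0.004],"turn": 0,"fingers": 1},
    {"dp": [0,0,0.004],"turn": 0,"fingers": 1},
    {"dp": [0,0,0],"turn": 0,"fingers": 1},
    {"dp": [0,0,0],"turn": 0,"fingers": 1}
  ]
}}

```text
clock: 21.85
position: [0.6517, -0.2655, 0.2652]
tool_rot: [3.14, -0.08, 0.001]
ft_force: [-1.1, -0.2, 4.5]
opening: 0.0
gripper_force: 2.0
```

>>> {"fn": "drive_tool", "kwargs": {
  "deltas": [
    {"dp": [0,0,0.003],"turn": 0,"fingers": 1},
    {"dp": [0,0,0.003],"turn": 0,"fingers": 1},
    {"dp": [0,0,0.003],"turn": 0,"fingers": 1},
    {"dp": [0,0,0.002],"turn": 0,"fingers": 1},
    {"dp": [0,0,0.002],"turn": 0,"fingers": 1},
    {"dp": [0,0,0.001],"turn": 0,"fingers": 1},
    {"dp": [0,0,0],"turn": 0,"fingers": 1},
    {"dp": [0,0,0],"turn": 0,"fingers": 1},
    {"dp": [0,0,0],"turn": 0,"fingers": 1},
    {"dp": [0,0,0],"turn": 0,"fingers": 1}
  ]
}}

```text
clock: 22.85
position: [0.6518, -0.2656, 0.2529]
tool_rot: [3.139, -0.079, 0.004]
ft_force: [-3.9, 1.4, 13.6]
opening: 0.0005
gripper_force: 6.7
```

>>> {"fn": "drive_tool", "kwargs": {
  "deltas": [
    {"dp": [0,0,0.001],"turn": 0,"fingers": 1},
    {"dp": [0,0,0.001],"turn": 0,"fingers": 1},
    {"dp": [0,0,0.001],"turn": 0,"fingers": 1},
    {"dp": [0,0,0.001],"turn": 0,"fingers": 1},
    {"dp": [0,0,0],"turn": 0,"fingers": 1},
    {"dp": [0,0,0],"turn": 0,"fingers": 1},
    {"dp": [0,0,0],"turn": 0,"fingers": 1},
    {"dp": [0,0,0],"turn": 0,"fingers": 1},
    {"dp": [0,0,0],"turn": 0,"fingers": 1},
    {"dp": [0,0,0],"turn": 0,"fingers": 1}
  ]
}}

```text
clock: 23.85
position: [0.6519, -0.2657, 0.2502]
tool_rot: [3.139, -0.079, 0.005]
ft_force: [-6.1, 1.9, 18.9]
opening: 0.0005
gripper_force: 9.5
```

>>> {"fn": "drive_tool", "kwargs": {
  "deltas": [
    {"dp": [0,0,0.001],"turn": 0,"fingers": 1},
    {"dp": [0,0,0.001],"turn": 0,"fingers": 1},
    {"dp": [0,0,0.001],"turn": 0,"fingers": 1},
    {"dp": [0,0,0],"turn": 0,"fingers": 1},
    {"dp": [0,0,0],"turn": 0,"fingers": 1},
    {"dp": [0,0,0],"turn": 0,"fingers": 1},
    {"dp": [0,0,0],"turn": 0,"fingers": 1},
    {"dp": [0,0,0],"turn": 0,"fingers": 1},
    {"dp": [0,0,0],"turn": 0,"fingers": 1},
    {"dp": [0,0,0],"turn": 0,"fingers": 1}
  ]
}}

```text
clock: 24.85
position: [0.6521, -0.2659, 0.25]
tool_rot: [3.137, -0.078, 0.009]
ft_force: [-10.3, 4.9, 31.5]
opening: 0.0001
gripper_force: 15.3
```

That is the hard stop: the force rose 12 N for 0.2 mm of travel, and it held for about 0.7 s. I'll retreat straight up now.

>>> {"fn": "drive_tool", "kwargs": {
  "deltas": [
    {"dp": [0,0,-0.003],"turn": 0,"fingers": 1},
    {"dp": [0,0,-0.005],"turn": 0,"fingers": 1},
    {"dp": [0,0,-0.008],"turn": 0,"fingers": 1},
    {"dp": [0,0,-0.01],"turn": 0,"fingers": 1},
    {"dp": [0,0,-0.015],"turn": 0,"fingers": 1},
    {"dp": [0,0,-0.02],"turn": 0,"fingers": 1},
    {"dp": [0,0,-0.02],"turn": 0,"fingers": 1},
    {"dp": [0,0,-0.01],"turn": 0,"fingers": 1},
    {"dp": [0,0,0],"turn": 0,"fingers": 1},
    {"dp": [0,0,0],"turn": 0,"fingers": 1}
  ]
}}

```text
clock: 25.85
position: [0.6514, -0.2648, 0.3331]
tool_rot: [-3.14, 0.08, 0.002]
ft_force: [0.3, -0.8, -0.1]
opening: 0.0003
gripper_force: 0.0
```

>>> {"fn": "drive_tool", "kwargs": {
  "deltas": [
    {"dp": [-0.01,0.02,0],"turn": 0,"fingers": 1},
    {"dp": [-0.02,0.03,0],"turn": 0,"fingers": 1},
    {"dp": [-0.02,0.03,0],"turn": 0,"fingers": 1},
    {"dp": [-0.02,0.03,0],"turn": 0,"fingers": 1},
    {"dp": [-0.02,0.03,0],"turn": 0,"fingers": 1},
    {"dp": [-0.02,0.03,0],"turn": 0,"fingers": 1},
    {"dp": [-0.02,0.02,0],"turn": 0,"fingers": 1},
    {"dp": [-0.01,0.01,0],"turn": 0,"fingers": 1},
    {"dp": [0,0,0],"turn": 0,"fingers": 1},
    {"dp": [0,0,0],"turn": 0,"fingers": 1}
  ]
}}

```text
clock: 26.85
position: [0.5016, -0.4575, 0.3336]
tool_rot: [-3.14, 0.08, 0.001]
ft_force: [-0.5, -0.1, 1.4]
opening: 0.0007
gripper_force: 0.0
```

Run:
```python
from h import *
go(.5,-.4,.3)
s=ctrl.camera("side").astype(int);o=np.load("s8.npy").astype(int)
d=np.abs(s-o).max(2)
print("jug+nozzle+pump region diff",d[115:180,282:328].max(),(d[115:180,282:328]>30).sum())
print("nozzle",[s[v,304:315].min(1).tolist() for v in(150,152,154,156)])
m=s;b=(m[:,:,2]>130)&(m[:,:,0]<110)&(m[:,:,2]-m[:,:,1]>50);b[:, :280]=0;b[:,300:]=0;b[140:]=0
print("blue",np.argwhere(b).mean(0)[::-1])
```

```text
pos [ 0.5016 -0.4575  0.3336] t 26.85 yang -92.93514738193448 tilt -0.9999994151387364 f [-0.5255 -0.1198  1.3833] j [-0.4533  0.3275  0.1744 -0.0004 -1.4187  1.9729] op 0.0006997045845473596 0.0
tool d [-0.0046 -0.0573  0.0336] turn None
jug+nozzle+pump region diff 13 0
nozzle [[28, 9, 3, 0, 43, 102, 113, 43, 9, 9, 10], [9, 13, 8, 3, 82, 101, 111, 41, 2, 10, 2], [26, 26, 22, 27, 24, 66, 50, 19, 12, 13, 10], [58, 54, 64, 67, 70, 68, 67, 70, 67, 66, 61]]
blue [288.8  124.25]
```

```bash
python3 -c "
from rig import ctrl
print(ctrl.hand_in())"
```

```text
the job is handed in; nothing more can be done
None
```

I stood the jug upright on the drip tray and let go of it, then pressed the pump to its firm second stop and let it spring back up; the job was handed in at 26.9 s, with the jug by my measurement 1–4 mm off centre towards −x; I did not re-check the jars and bottles at the end.

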